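# Key a magneto rotor into its drive gear

## Robot

A 6-joint arm with a two-finger parallel gripper is mounted at the origin on the work surface. World frame = base frame: x ahead of the robot, y to its left, z up, the work surface at z = 0. Lengths are in m, angles in degrees, forces in N, time in s.
With the tool pointing down it reaches from about 0.4 to 0.825 m from the base axis. Payload 7 kg.
Tool frame: the origin (TCP) lies between the finger pads, 19 mm behind the fingertips; this is the grasp point; z points along the fingers, y is the line along which they close (so a half turn about z gives the same grasp; the last joint's range is limited). The gripper opens to 88 mm and grips with 3 to 60 N. Pads are 19 mm wide; open, the fingers measure 130 mm over their backs; the gripper's body (78 mm by 193 mm) begins 47 mm behind the grasp point.
Start: joints at [93.054, 20.546, 0.682, 0, -70.136, -16.507], TCP at [0.157, 0.656, 0.245] pointing down, gripper open.
Joint ranges: [-176.03, 176.03], [-82.01, 121.73], [-58.28, 71.71], [-173.87, 95.51], [-174.79, -0.11], [-173.66, 173.66]. Speed limits (degrees/s): [136.94, 136.94, 172.46, 180, 180, 180].

## Interface

Orientations are given as [roll, pitch, yaw] about the fixed x, y, z axes, in that order (R = Rz(yaw) Ry(pitch) Rx(roll)).
In Python, from plant import get_obs, snapshot, camera_params, close_job, boxes_of, cut_out, landmark_of gives the robot as it stands.
- The arm moves only by the shell command python3 -m inch 'ROWS' [OPENING]. ROWS is text: rows parted by semicolons, each of 6 numbers parted by spaces: the shift along the tool's x, y, z in units of 30 cm (1.0 is 30 cm), then the turn, a rotation vector about the tool's x, y, z in units of pi rad (1.0 is pi rad). A call has 1 to 10 rows; each row is the pose to reach, as a shift and turn from the pose commanded when the call began, along the tool's axes at that moment, turning the shorter way round; what a row does not reach only later rows make up. A row lasts 1/12 s, in which the tool goes at most 41.7 mm and 7.16 degrees, less where a joint would pass 70% of its speed; a pose out of reach is approached as far as the arm can. A call with a number of a shift or a turn outside -1 to 1 is refused whole. A call with a gripper value outside its range is refused whole. OPENING is the closure, from -1 (fully open) to 1 (shut), set as the call begins (- or left out, the last holds). The fingers move at their own pace and stop on an object; the grip force is fixed at half the most. Time passes only in rows, so rows that repeat a pose let the fingers close. It gives the time, the measured TCP pose, the force, the opening and the grip force at its end, in the units of the state.
- get_obs(): the state, without advancing time (a new reading comes with each control period).
- snapshot(name): name is "side" or "top"; returns the picture (384x512x3 uint8, red, green, blue); there is no depth.
- camera_params(name): a dict with "mtx" (3x3 intrinsics, pixels), "rvec" (rotation vector, rad) and "tvec" (3), from world to camera coordinates, as OpenCV has them. Camera axes: x right, y down, z forward; pixel columns grow to the right and rows downward; lengths in m; the calibration is good to about 2 mm. A picture is of the moment at which its call begins. camera_params takes no time and is no camera call.
- close_job(): hands the job in; it is judged then, once.
Trained networks look in the newest picture that a camera, given by its name, has taken for a name from the list of things; names that differ only in an ending like _2 or _b are one class to them, and where a whole thing is asked for, a point or a joint stands for the part that bears it (a point fixed in the world has none). Each returns a list of dicts, best first, with "p" (0 to 1); they miss things now and then, are a little off and sometimes report something else, mostly with a low value. They report only what shows in the picture. A call takes as long as a camera call. They do not tell look-alikes from the thing itself.
- boxes_of(camera, thing): "rect" ([left, top, width, height] in pixels, round what is visible of it).
- cut_out(camera, thing): "pixels" (384x512 bool, what is visible of it) and "rect" ([left, top, width, height] in pixels, round what is visible of it).
- landmark_of(camera, thing): "uv" ([column, row] in pixels: a listed point, or the origin of a listed thing).
The state is a dict: "clock": time; "joint_pos": joint angles; "qvel": joint speeds; "tau": joint torques, N m; "tool_pos": TCP position; "orientation": TCP orientation; "force": force on the tool from outside, world axes, zero at the start; "moment": the same for the moment, N m; "opening": finger opening in m; "gripper_force": force on a finger pad.
Only numpy, scipy, OpenCV 4.12 (cv2) and the standard library are available. Lean on these libraries where they do the work, as an engineer would, in place of code of your own. Each camera call takes 0.05 s, during which the arm holds its last target. There are 200 camera calls.

## Task

Lift the magneto rotor out of its wooden block and bring its keyed shaft down into the drive gear that is clamped in the bench vise: enter the threaded nose in the bore, turn the rotor until its key slips into the keyway, and keep pushing until the rotor's shoulder sits fully home, flat on the gear. Finish while still gripping the rotor by its body and pressing it firmly down, as you would hold it for the nut to be run on from below; do not let go. Leave the spark plug, rotor arm, cam ring and feeler gauge case where they lie.

Things in the scene. Friction and masses are not known exactly. Their poses are not given: they have to be found in the camera images.
- rotor: Magneto rotor, about 0.5 kg, 129 mm tall, upright in the bored block, drive end down. Origin on its axis at the tip of the threaded nose, z up the axis, x out through the key. Nose 14 mm dia. to z 13, taper to the 20 mm shaft at z 16; key 8 mm wide from z 24 to 50 on the +x side, out to 15 mm from the axis; above the shoulder at z 54 a round body, 44 mm dia., up to z 104, to grip.
- rotor_shoulder (a point): Point on the rotor's axis in the plane of its flat shoulder, the underside of the round body, 54 mm above the nose tip; axes as the rotor's.
- rotor_grip (a point): Point on the axis inside the rotor's round body, 31 mm above the shoulder, 85 mm above the nose tip: a good TCP place for gripping from above; axes as the rotor's. Higher up, a 20 mm journal (z 104 to 112), a steel breaker cam (z 112 to 124) and a small boss; the cam's one lobe, 18.5 mm from the axis, points the same way as the key (+x) and shows from above where the key is.
- gear: Steel drive gear: toothed disc 66 mm dia., 12 mm thick, on a 40 mm boss 30 mm long held fast in the vise jaws. Origin on the bore's axis under the boss, z up, x out through the keyway. Upright through bore 21 mm dia. with one keyway 9.5 mm wide, its back 16.5 mm from the axis, cut the whole length and open at the top.
- gear_face (a point): Centre of the bore's mouth in the gear's flat top face, 42 mm above the gear's origin and 92 mm above the cart top; axes as the gear's. The rotor is home when its shoulder lies on this face, with both x axes the same way; the nose then ends in free space below.
- vise: Small grey cast-iron bench vise, fixed, jaws closed on the gear's boss. Origin on the cart top below the gear's bore, z up, x along the screw from moving to fixed jaw. Jaws 75 mm wide (y), 80 mm high. It reaches from x = -130 mm (steel bar handle, 119 mm long, under 65 mm high) to x = +97 mm. Only the gear is higher than the jaws.
- stand: Beech block 110 x 110 mm, 60 mm high, fixed on the cart top, with a 34 mm bore through its middle in which the rotor's shaft stands, its shoulder resting on the top. Origin under its middle, z up. The rotor lifts straight out.
- spark_plug: Spark plug with cream porcelain insulator, 84 mm long, 24 mm over the hexagon, lying on the cart top. Origin under its middle, x along its length. To be left alone.
- rotor_arm: Distributor rotor arm: black moulded boss 22 mm dia. with a copper blade 46 mm long along x, 24 mm high. Origin under the boss. To be left alone.
- cam_ring: Blued steel cam ring, 60 mm outside and 42 mm inside dia., 14 mm high, lying flat. Origin under its centre. To be left alone.
- gauge_case: Chrome feeler gauge case, 104 mm long along y, 16 mm wide, 12 mm high. Origin under its middle. To be left alone.
Not all that is in view belongs to the job. What is meant by the stand is not turquoise, and is the smaller of those in its own colour.

How it is judged:
By the outcome, as a careful person would: the job done as asked, in the order asked, and still so for the second after the job is handed in, while the arm keeps its last pose, push and grip.
It also fails if it takes over 42 s, if anything falls off the work surface, if the arm or the gripper's body presses on something with over 40 N, if the wrist force passes 120 N, or if a joint passes its speed limit or range.

## Working session

There is one attempt and no reset: what is moved stays moved. The work goes in short steps, Python scripts to look and compute and a shell command to move; the robot and the scene stay as the last step left them, time stands still between calls to the robot, and variables do not carry over. Pictures are saved under pics/ and viewed, at most 10 in all, crops included, and the job is handed in when it is done.

```bash
mkdir -p pics; ls; python3 - <<'E'
from plant import *
import cv2,numpy as np
o=get_obs(); print({k:np.round(v,3).tolist() for k,v in o.items()})
for n in("side","top"):
    cv2.imwrite(f"pics/{n}0.png",snapshot(n)[:,:,::-1])
    p=camera_params(n);R=cv2.Rodrigues(np.array(p["rvec"]))[0];print(n,np.round(-R.T@np.array(p["tvec"]).ravel(),3),np.round(R,2).tolist(),p["mtx"])
    for t in("rotor","rotor_shoulder","rotor_grip","gear","gear_face","stand","vise"):
        print(t,[(round(d["p"],2),np.round(d["uv"],1).tolist()) for d in landmark_of(n,t)][:4],[(round(d["p"],2),np.round(d["rect"]).tolist()) for d in boxes_of(n,t)][:4])
E
```

```text
pics
{'clock': 0.0, 'joint_pos': [93.053, 20.591, 0.631, -0.02, -70.136, -16.507], 'qvel': [-0.018, 0.003, 0.023, 0.02, 0.06, -0.023], 'tau': [0.002, -58.272, 29.305, 6.997, 0.007, -0.0], 'tool_pos': [0.157, 0.656, 0.244], 'orientation': [179.903, -0.009, -13.46], 'force': [-1.254, 0.768, -0.439], 'moment': [-0.005, 0.0, -0.022], 'gripper_force': 0.0, 'opening': 0.087}
side [ 0.053 -0.542  0.766] [[0.76, -0.65, -0.01], [-0.44, -0.5, -0.75], [0.48, 0.58, -0.66]] [[441.02250592   0.         253.0769614 ]
 [  0.         441.02250592 187.14426763]
 [  0.           0.           1.        ]]
rotor [(0.56, [218.9, 178.5])] [(0.61, [207.0, 143.0, 14.0, 31.0])]
rotor_shoulder [(0.92, [215.8, 169.1])] [(0.76, [206.0, 143.0, 19.0, 29.0])]
rotor_grip [(0.93, [213.7, 157.4])] [(0.6, [204.0, 144.0, 19.0, 26.0])]
gear [(0.95, [340.1, 251.0])] [(0.56, [324.0, 226.0, 33.0, 30.0])]
gear_face [(0.7, [345.7, 236.7])] [(0.62, [325.0, 228.0, 34.0, 26.0]), (0.23, [277.0, 221.0, 104.0, 88.0])]
stand [(0.94, [176.8, 146.3]), (0.91, [218.5, 184.2]), (0.56, [168.6, 231.7])] [(0.82, [132.0, 194.0, 73.0, 61.0]),
[... 338 characters left out ...]
     1.        ]]
rotor [(0.52, [208.0, 198.8])] [(0.78, [198.0, 186.0, 15.0, 23.0]), (0.55, [271.0, 186.0, 20.0, 24.0]), (0.5, [187.0, 168.0, 47.0, 52.0])]
rotor_shoulder [(0.49, [209.9, 196.9])] [(0.51, [199.0, 187.0, 19.0, 20.0])]
rotor_grip [(0.54, [206.6, 197.6])] [(0.57, [198.0, 187.0, 16.0, 18.0])]
gear [(0.61, [347.2, 183.0])] [(0.74, [338.0, 168.0, 25.0, 26.0])]
gear_face [(0.63, [351.2, 180.2])] [(0.64, [339.0, 171.0, 22.0, 23.0])]
stand [(0.94, [213.2, 194.3]), (0.88, [137.4, 192.3]), (0.63, [231.3, 261.9])] [(0.76, [206.0, 240.0, 47.0, 49.0]), (0.74, [184.0, 171.0, 51.0, 51.0]), (0.71, [102.0, 161.0, 65.0, 61.0])]
vise [(0.91, [343.7, 185.5])] [(0.94, [319.0, 152.0, 47.0, 76.0])]
```

```bash
python3 - <<'E'
import cv2,numpy as np
a=cv2.imread("pics/side0.png");b=cv2.imread("pics/top0.png")
cv2.imwrite("pics/both0.png",np.vstack([cv2.resize(a[90:320,110:400],(800,634))[:, :],])[:600])
cv2.imwrite("pics/topc.png",cv2.resize(b[130:300,90:390],(800,453),interpolation=cv2.INTER_CUBIC))
E
```

```text
(no output)
```

View pics/both0.png

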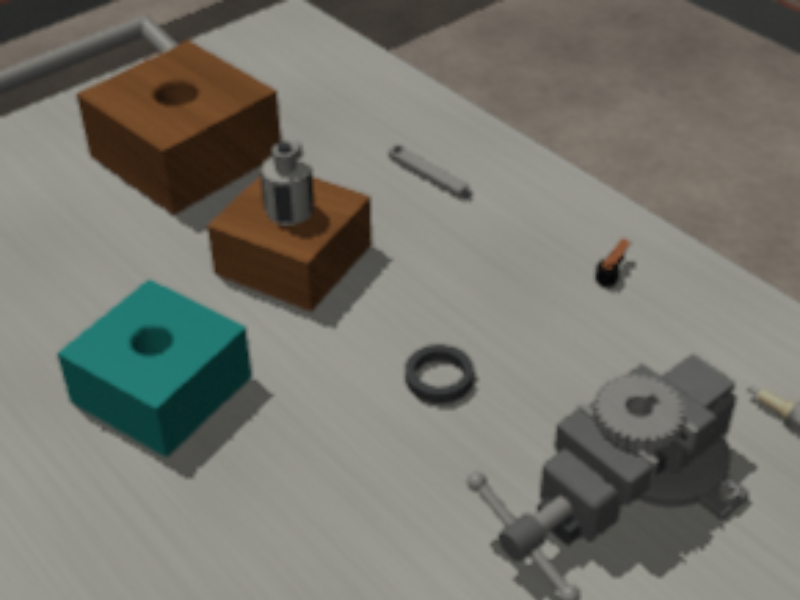

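View pics/topc.png

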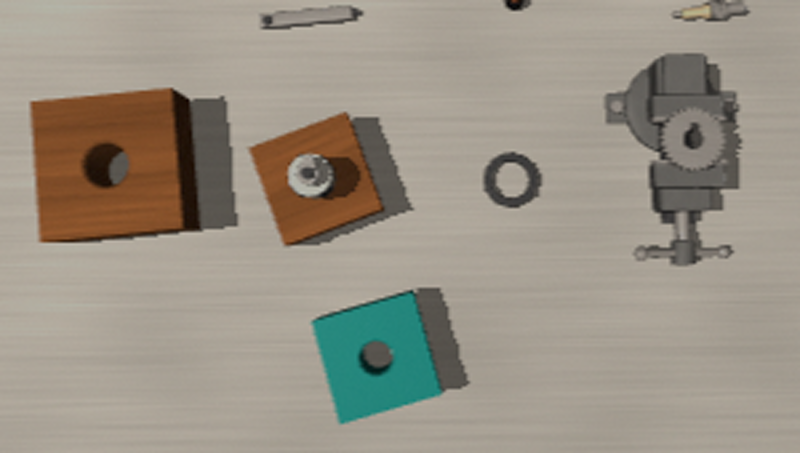

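The rotor stands in the smaller brown block (side crop 288,190; top crop 312,175), and the gear is in the vise (side 640,405; top 693,138) with its keyway visible. I'll zoom in and triangulate.

```bash
cat > h.py <<'E'
from plant import *
import cv2,numpy as np
P={n:camera_params(n) for n in("side","top")}
def proj(n,X):
    p=P[n];return cv2.projectPoints(np.array(X,float).reshape(-1,3),np.array(p["rvec"]),np.array(p["tvec"]),np.array(p["mtx"]),None)[0].reshape(-1,2)
def ray(n,uv):
    p=P[n];R=cv2.Rodrigues(np.array(p["rvec"]))[0];c=-R.T@np.array(p["tvec"]).ravel()
    d=R.T@np.linalg.inv(p["mtx"])@np.array([uv[0],uv[1],1.]);return c,d/np.linalg.norm(d)
def atz(n,uv,z):
    c,d=ray(n,uv);return c+d*(z-c[2])/d[2]
def tri(a,b):
    A=0;y=0
    for n,uv in(("side",a),("top",b)):
        c,d=ray(n,uv);M=np.eye(3)-np.outer(d,d);A=A+M;y=y+M@c
    return np.linalg.solve(A,y)
E
python3 - <<'E'
from h import *
L={"rotor_shoulder":((215.8,169.1),(209.9,196.9)),"rotor_grip":((213.7,157.4),(206.6,197.6)),"gear_face":((345.7,236.7),(351.2,180.2)),"gear":((340.1,251.0),(347.2,183)),"stand":((218.5,184.2),(213.2,194.3))}
for k,v in L.items(): print(k,np.round(tri(*v),4))
s=cv2.imread("pics/side0.png");t=cv2.imread("pics/top0.png")
def c(im,u,v,w=25):return cv2.resize(im[v-w:v+w,u-w:u+w],(400,300) if 0 else (300,300),interpolation=cv2.INTER_CUBIC)
cv2.imwrite("pics/z.png",np.vstack([np.hstack([c(s,341,237),c(t,350,182)]),np.hstack([c(s,214,160),c(t,206,196)])]))
for n in("side","top"):
    snapshot(n)
    for th in("gear","rotor"):
        for d in cut_out(n,th)[:2]:
            m=np.argwhere(d["pixels"]);print(n,th,round(d["p"],2),d["rect"],m.mean(0)[::-1].round(2),len(m))
E
```

```text
rotor_shoulder [0.5432 0.1971 0.0539]
rotor_grip [0.5404 0.201  0.0906]
gear_face [ 0.5817 -0.1952  0.0948]
gear [ 0.5768 -0.1936  0.0534]
stand [ 5.512e-01  1.953e-01 -4.000e-04]
side gear 0.67 [326.2, 227.9, 32.5, 26.9] [341.67 239.74] 738
side gear 0.59 [203.7, 143.3, 21.9, 27.2] [214.18 157.13] 477
side rotor 0.92 [205.3, 140.9, 16.2, 32.2] [214.26 156.84] 472
top gear 0.71 [190.8, 132.2, 33.1, 7.2] [203.7  136.13] 191
top gear 0.55 [338.7, 172.7, 23.7, 22.2] [348.76 181.74] 426
top rotor 0.82 [197.7, 188.2, 19.1, 18.5] [206.34 195.67] 239
```

View pics/z.png

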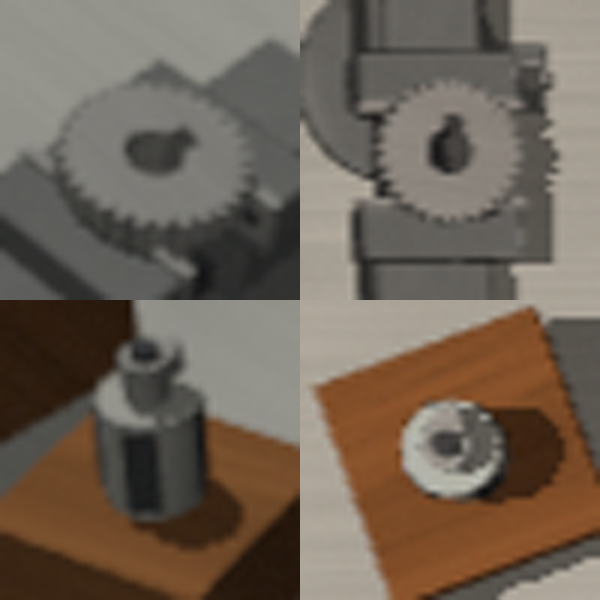

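Crops show the gear face centre near top (349.8,181.8) and side (341.5,237), with the keyway pointing up in the top view. The cam lobe points right in the side view. I'll rectify these planes to get the angles.

```bash
cat >> h.py <<'E'
def rect(n,im,x,y,z,half=.04,N=300):
    # metric view from above: right = -y, up = +x
    W=[[x+half,y+half,z],[x+half,y-half,z],[x-half,y-half,z],[x-half,y+half,z]]
    H=cv2.getPerspectiveTransform(proj(n,W).astype(np.float32),np.float32([[0,0],[N-1,0],[N-1,N-1],[0,N-1]]))
    o=cv2.warpPerspective(im,H,(N,N),flags=cv2.INTER_CUBIC);cv2.line(o,(N//2-6,N//2),(N//2+6,N//2),(0,0,255));cv2.line(o,(N//2,N//2-6),(N//2,N//2+6),(0,0,255));return o
E
python3 - <<'E'
from h import *
g=tri((341.6,237.),(349.75,181.75));print("gear",g)
s=cv2.imread("pics/side0.png");t=cv2.imread("pics/top0.png")
# rotor body top rim centre z=.110 ; top view body disc (453,449)/6
r=atz("top",(181+(453.5-300)/6-.4,171+(449-300)/6-.4),.110);print("rotor",r,proj("side",[[*r[:2],.110],[*r[:2],.13],[*r[:2],.06]]))
for n in("side","top"):print(n,atz(n,{"side":(341.6,237.),"top":(349.75,181.75)}[n],.092))
A=np.hstack([rect("side",s,*g[:2],.092),rect("top",t,*g[:2],.092)])
B=np.hstack([rect("side",s,*r[:2],.130,.03),rect("top",t,*r[:2],.130,.03)])
cv2.imwrite("pics/r.png",np.vstack([A,B]))
E
```

```text
gear [ 0.57664754 -0.19039694  0.09393662]
rotor [0.54212202 0.20178315 0.11      ] [[212.1332819  150.894274  ]
 [211.53592929 144.34224625]
 [213.56556152 166.60415058]]
side [ 0.57938314 -0.19003229  0.092     ]
top [ 0.57585037 -0.19002558  0.092     ]
```

View pics/r.png

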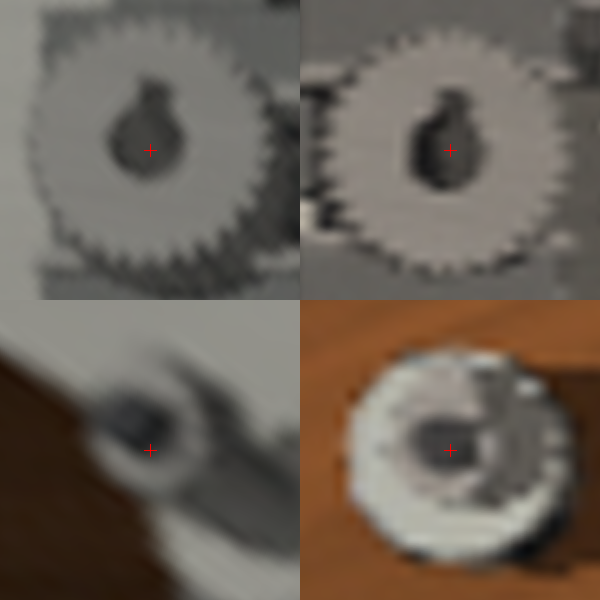

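```bash
python3 - <<'E'
from h import *
out=[]
for n,c in(("side",(.5455,.2005)),("top",(.5428,.202))):
    im=np.mean([snapshot(n)[:,:,::-1].astype(float) for _ in range(4)],0).astype(np.uint8)
    p0=proj(n,[[*c,.127]])[0];k=18;w=11
    u0,v0=np.round(p0).astype(int)
    z=cv2.resize(im[v0-w:v0+w,u0-w:u0+w],None,fx=k,fy=k,interpolation=cv2.INTER_CUBIC)
    z=cv2.convertScaleAbs(z,alpha=1.2)
    o=z.copy()
    for yaw,col in((0,(0,0,255)),(-20,(0,255,0)),(-40,(255,0,0)),(-60,(0,255,255))):
        a=np.radians(yaw);q=proj(n,[[*c,.13],[c[0]+.0185*np.cos(a),c[1]+.0185*np.sin(a),.13]])
        q=((q-[u0-w,v0-w]+.5)*k).astype(int);cv2.line(o,tuple(map(int,q[0])),tuple(map(int,q[1])),col,1)
    out.append(np.hstack([z,o]))
cv2.imwrite("pics/lobe.png",cv2.resize(np.vstack(out),(600,600)))
E
```

```text
(no output)
```

View pics/lobe.png

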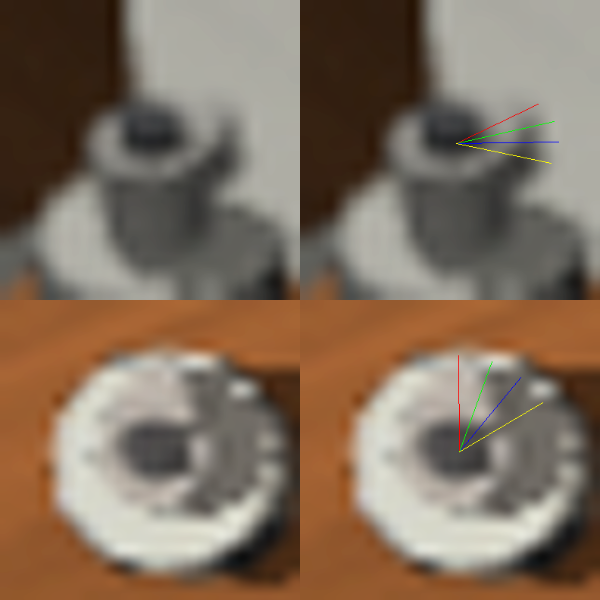

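Cam lobe points roughly to yaw −12° (tip at about (225,118) in the side zoom and (162,360) in the top zoom). The gear keyway is at about −6.5°. Now I'll work out the approach.

```bash
cat >> h.py <<'E'
from scipy.spatial.transform import Rotation as Ro
def row(x,y,z,yaw):
    o=get_obs();C=Ro.from_euler("xyz",o["orientation"],degrees=True);T=Ro.from_euler("xyz",[180,0,yaw],degrees=True)
    d=C.inv().apply(np.array([x,y,z])-o["tool_pos"])/.3;print("row",np.round(d,4),np.round((C.inv()*T).as_rotvec()/np.pi,4))
E
python3 -c "
from h import *
row(.5443,.2013,.2,-60)"
```

```text
row [1.6084 1.1752 0.1512] [ 0.     -0.      0.2586]
```

```bash
python3 -m inch '0.8 0.585 0.15 0 0 0.25;0.8 0.585 0.15 0 0 0.25;0.8 0.585 0.15 0 0 0.25;0.8 0.585 0.15 0 0 0.25;0.8 0.585 0.15 0 0 0.25;0.8 0.585 0.15 0 0 0.25;0.8 0.585 0.15 0 0 0.25;0.8 0.585 0.15 0 0 0.25' -1; python3 -c "
from h import *
row(.5443,.2013,.2,-60)"
```

```text
clock: 2.87
tool_pos: [0.3516, 0.4253, 0.1996]
orientation: [179.9, -0.1, -58.8]
force: [-0.6, -0.5, 0.1]
opening: 0.0882
gripper_force: 0.0
row [ 9.717e-01 -1.622e-01 -4.000e-04] [ 0.0005 -0.0003  0.0068]
```

```bash
python3 -m inch '0.972 -0.162 0 0 0 0.007;0.972 -0.162 0 0 0 0.007;0.972 -0.162 0 0 0 0.007;0.972 -0.162 0 0 0 0.007;0.972 -0.162 0 0 0 0.007;0.972 -0.162 0 0 0 0.007;0.972 -0.162 0 0 0 0.007;0.972 -0.162 0 0 0 0.007;0.972 -0.162 0 0 0 0.007;0.972 -0.162 0 0 0 0.007'; python3 -c "
from h import *
row(.5443,.2013,.092,-60)"
```

```text
clock: 3.7
tool_pos: [0.5437, 0.2066, 0.2002]
orientation: [180.0, 0.0, -59.8]
force: [-1.3, 0.1, -0.5]
opening: 0.0876
gripper_force: 0.0
row [0.0164 0.007  0.3607] [0.0001 0.     0.0012]
```

```bash
python3 -m inch '0 0 0.1 0 0 0;0 0 0.1 0 0 0;0 0 0.1 0 0 0'; python3 -c "
from h import *
row(.5443,.2013,.092,-60)"
```

```text
clock: 3.95
tool_pos: [0.5421, 0.2074, 0.1697]
orientation: [179.8, -0.0, -59.6]
force: [0.3, 0.1, -0.4]
opening: 0.0869
gripper_force: 0.0
row [0.0212 0.0033 0.2589] [ 0.001  -0.0001  0.0022]
```

```bash
python3 -m inch '0.021 0.003 0.05 0 0 0.002;0.021 0.003 0.12 0 0 0.002;0.021 0.003 0.2 0 0 0.002;0.021 0.003 0.257 0 0 0.002;0.021 0.003 0.257 0 0 0.002;0.021 0.003 0.257 0 0 0.002'; python3 -c "
from h import *
row(.5443,.2013,.092,-60)"
```

```text
clock: 4.45
tool_pos: [0.546, 0.2018, 0.094]
orientation: [180.0, -0.0, -60.0]
force: [-1.0, -0.4, -0.1]
opening: 0.0879
gripper_force: 0.0
row [-0.0014  0.0056  0.0068] [ 0.0002 -0.0002  0.0001]
```

```bash
python3 -m inch '-0.001 0.005 0.007 0 0 0;-0.001 0.005 0.007 0 0 0;-0.001 0.005 0.007 0 0 0;-0.001 0.005 0.007 0 0 0;-0.001 0.005 0.007 0 0 0;-0.001 0.005 0.007 0 0 0;-0.001 0.005 0.007 0 0 0;-0.001 0.005 0.007 0 0 0' 1; python3 -m inch '0 0 -0.03 0 0 0;0 0 -0.06 0 0 0;0 0 -0.12 0 0 0;0 0 -0.24 0 0 0;0 0 -0.36 0 0 0;0 0 -0.46 0 0 0;0 0 -0.46 0 0 0;0 0 -0.46 0 0 0'
```

```text
clock: 5.12
tool_pos: [0.5453, 0.2009, 0.0916]
orientation: [-179.9, 0.0, -60.1]
force: [1.4, 1.0, 0.2]
opening: 0.0436
gripper_force: 30.0
clock: 5.78
tool_pos: [0.5448, 0.2008, 0.2314]
orientation: [-179.8, 0.1, -60.1]
force: [-0.4, -0.1, -7.4]
opening: 0.0438
gripper_force: 30.0
```

```bash
python3 -c "
from h import *
row(.579,-.191,.22,-54.5)"
```

```text
row [1.1889 0.5527 0.035 ] [-0.0012  0.0003 -0.031 ]
```

```bash
python3 -m inch '0.06 0.03 0 0 0 -0.005;0.16 0.075 0 0 0 -0.01;0.28 0.13 0 0 0 -0.02;0.4 0.185 0 0 0 -0.031;0.52 0.24 0 0 0 -0.031;0.64 0.297 0 0 0 -0.031;0.74 0.344 0 0 0 -0.031;0.83 0.386 0.01 0 0 -0.031;0.91 0.423 0.02 0 0 -0.031;0.97 0.451 0.03 0 0 -0.031';  python3 -c "
from h import *
row(.579,-.191,.22,-54.5)"
```

```text
clock: 6.62
tool_pos: [0.5708, -0.1214, 0.218]
orientation: [179.8, 0.1, -54.6]
force: [0.4, 0.6, -5.6]
opening: 0.0436
gripper_force: 30.0
row [ 0.205   0.1121 -0.0067] [ 0.001   0.0008 -0.0005]
```

```bash
python3 -m inch '0.05 0.03 0 0 0 0;0.1 0.055 0 0 0 0;0.15 0.08 0 0 0 0;0.19 0.1 0 0 0 0;0.205 0.112 0 0 0 0;0.205 0.112 0 0 0 0;0.205 0.112 0 0 0 0;0.205 0.112 0 0 0 0';  python3 - <<'E'
from h import *
o=get_obs();print(o["tool_pos"],o["orientation"],o["force"])
t=o["tool_pos"];out=[]
for n in("side","top"):
    im=np.mean([snapshot(n)[:,:,::-1].astype(float) for _ in range(2)],0).astype(np.uint8);cv2.imwrite(f"pics/h{n}.png",im)
    for f in("rotor_shoulder","rotor","gear_face"):print(n,f,[(round(d["p"],2),np.round(d["uv"],1)) for d in landmark_of(n,f)[:2]])
    print(proj(n,[[t[0],t[1],t[2]-.0856],[t[0],t[1],t[2]-.0316],[.578,-.190,.092]]).round(1).tolist())
    u,v=(345,212) if n=="side" else (350,180)
    out.append(cv2.resize(im[v-42:v+42,u-42:u+42],(400,400),interpolation=cv2.INTER_CUBIC))
cv2.imwrite("pics/h.png",np.hstack(out))
E
```

```text
clock: 7.28
tool_pos: [0.5806, -0.1881, 0.2198]
orientation: [180.0, 0.0, -54.5]
force: [-0.0, -0.8, -5.4]
opening: 0.0433
gripper_force: 30.0
[ 0.58055909 -0.18811807  0.21979136] [ 1.79981250e+02  4.06721169e-02 -5.44759980e+01] [-0.01913504 -0.80061435 -5.42583739]
side rotor_shoulder [(0.67, array([346. , 205.8])), (0.19, array([332.3, 267.1]))]
side rotor [(0.74, array([342.2, 221.8]))]
side gear_face [(0.67, array([343.4, 235.6]))]
[[343.8, 221.8], [347.3, 201.9], [341.1, 237.3]]
top rotor_shoulder [(0.51, array([360.6, 179.4]))]
top rotor [(0.45, array([351.4, 178.9])), (0.37, array([347.6, 183.8]))]
top gear_face [(0.48, array([349.2, 183.3]))]
[[353.3, 178.3], [359.5, 175.7], [349.7, 181.0]]
```

View pics/h.png

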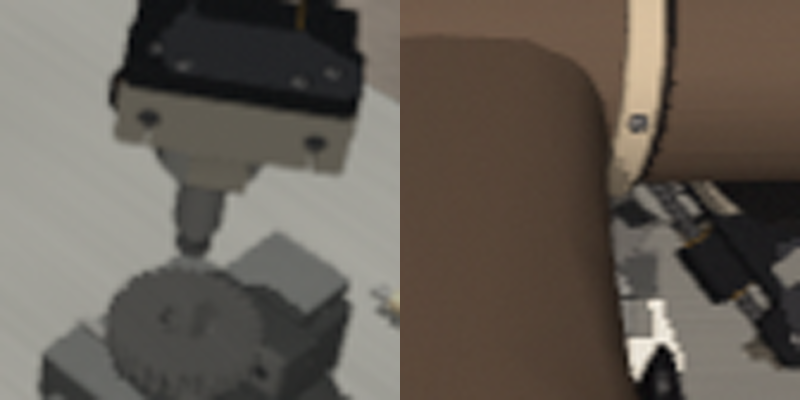

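The side view shows the nose tip at about (343.7,221), which matches kinematics to within 1 px, so the side camera agrees with the robot frame. I'll take the gear axis as (0.579, −0.190).

```bash
python3 -c "
from h import *
row(.579,-.190,.168,-54.5)"
```

```text
row [-1.000e-04  7.700e-03  1.742e-01] [-0.     -0.      0.0001]
```

```bash
python3 -m inch '0 0.008 0.04 0 0 0;0 0.008 0.08 0 0 0;0 0.008 0.11 0 0 0;0 0.008 0.13 0 0 0;0 0.008 0.145 0 0 0;0 0.008 0.16 0 0 0;0 0.008 0.172 0 0 0;0 0.008 0.172 0 0 0;0 0.008 0.172 0 0 0'
```

```text
clock: 8.53
tool_pos: [0.579, -0.1902, 0.1686]
orientation: [180.0, -0.0, -54.5]
force: [-0.5, -0.7, -5.6]
opening: 0.0436
gripper_force: 30.0
```

```bash
python3 -m inch '0 0 0.005 0 0 0;0 0 0.01 0 0 0;0 0 0.015 0 0 0;0 0 0.02 0 0 0;0 0 0.02 0 0 0'; python3 -m inch '0 0 0.005 0 0 0;0 0 0.01 0 0 0;0 0 0.015 0 0 0;0 0 0.015 0 0 0'
```

```text
clock: 8.95
tool_pos: [0.5787, -0.1902, 0.1622]
orientation: [180.0, 0.0, -54.5]
force: [0.4, 0.1, -4.8]
opening: 0.0436
gripper_force: 30.0
clock: 9.28
tool_pos: [0.5791, -0.1903, 0.1579]
orientation: [-180.0, -0.0, -54.5]
force: [1.4, -1.5, -5.9]
opening: 0.0434
gripper_force: 30.0
```

```bash
python3 -m inch '0 0 0.005 0 0 0;0 0 0.01 0 0 0;0 0 0.015 0 0 0;0 0 0.02 0 0 0;0 0 0.02 0 0 0'
```

```text
clock: 9.7
tool_pos: [0.5793, -0.1904, 0.153]
orientation: [-180.0, -0.1, -54.5]
force: [0.0, -0.6, 3.3]
opening: 0.0436
gripper_force: 30.0
```

```bash
python3 -m inch '0 0 0.003 0 0 0;0 0 0.004 0 0 -0.008;0 0 0.004 0 0 -0.016;0 0 0.004 0 0 -0.024;0 0 0.004 0 0 -0.024'; python3 -m inch '0 0 0 0 0 -0.008;0 0 0 0 0 -0.016;0 0 0 0 0 -0.024;0 0 0 0 0 -0.024'
```

```text
clock: 10.12
tool_pos: [0.5797, -0.1909, 0.1528]
orientation: [-179.9, -0.2, -50.0]
force: [-0.7, -2.7, 7.4]
opening: 0.0433
gripper_force: 30.0
clock: 10.45
tool_pos: [0.5799, -0.191, 0.1528]
orientation: [-179.9, -0.2, -45.7]
force: [-1.5, -3.1, 7.6]
opening: 0.0436
gripper_force: 30.0
```

```bash
python3 -m inch '0 0 0 0 0 -0.008;0 0 0 0 0 -0.016;0 0 0 0 0 -0.024;0 0 0 0 0 -0.032;0 0 0 0 0 -0.032'; python3 -m inch '0 0 0 0 0 -0.008;0 0 0 0 0 -0.016;0 0 0 0 0 -0.024;0 0 0 0 0 -0.032;0 0 0 0 0 -0.032'
```

```text
clock: 10.87
tool_pos: [0.5801, -0.1908, 0.1529]
orientation: [-179.9, -0.2, -40.0]
force: [-0.3, -2.4, 9.3]
opening: 0.0436
gripper_force: 30.0
clock: 11.28
tool_pos: [0.5803, -0.1906, 0.153]
orientation: [-179.9, -0.2, -34.2]
force: [-1.3, -1.9, 9.5]
opening: 0.0435
gripper_force: 30.0
```

```bash
python3 -m inch '0 0 0 0 0 0.03;0 0 0 0 0 0.06;0 0 0 0 0 0.085;0 0 0 0 0 0.105;0 0 0 0 0 0.115;0 0 0 0 0 0.123;0 0 0 0 0 0.131;0 0 0 0 0 0.131'; python3 -m inch '0 0 0 0 0 0.008;0 0 0 0 0 0.016;0 0 0 0 0 0.024;0 0 0 0 0 0.032;0 0 0 0 0 0.032'
```

```text
clock: 11.95
tool_pos: [0.5792, -0.1905, 0.1526]
orientation: [-180.0, -0.1, -58.0]
force: [-2.7, -0.5, 9.1]
opening: 0.0435
gripper_force: 30.0
clock: 12.37
tool_pos: [0.579, -0.1907, 0.1514]
orientation: [-180.0, -0.1, -63.7]
force: [-0.3, -6.1, -2.6]
opening: 0.0433
gripper_force: 30.0
```

The force fell and z dropped, so the key is in the keyway near tool yaw −62°. Pushing down.

```bash
python3 -m inch '0 0 0.005 0 0 0;0 0 0.01 0 0 0;0 0 0.015 0 0 0;0 0 0.02 0 0 0;0 0 0.02 0 0 0'; python3 -c "
from h import *
print(get_obs()['moment'])"
```

```text
clock: 12.78
tool_pos: [0.5786, -0.191, 0.1444]
orientation: [179.9, -0.0, -63.6]
force: [0.9, -6.0, -3.6]
opening: 0.0434
gripper_force: 30.0
[-2.40269601 -0.13134597 -0.08640083]
```

```bash
python3 -m inch '0 0 0.005 0 0 0.004;0 0 0.01 0 0 0.008;0 0 0.015 0 0 0.008;0 0 0.022 0 0 0.008;0 0 0.03 0 0 0.008;0 0 0.03 0 0 0.008'; python3 -c "
from h import *
print(get_obs()['moment'])"
```

```text
clock: 13.28
tool_pos: [0.5785, -0.1908, 0.1352]
orientation: [179.9, -0.0, -65.1]
force: [0.5, -6.6, -4.2]
opening: 0.0433
gripper_force: 30.0
[-2.5282172  -0.20863168 -0.08764573]
```

```bash
python3 -m inch '0.002 0.001 0.006 0 0 0;0.002 0.001 0.012 0 0 0;0.002 0.001 0.018 0 0 0;0.002 0.001 0.024 0 0 0;0.002 0.001 0.03 0 0 0;0.002 0.001 0.036 0 0 0;0.002 0.001 0.036 0 0 0'; python3 -c "
from h import *
print(get_obs()['moment'])"
```

```text
clock: 13.87
tool_pos: [0.5786, -0.191, 0.1245]
orientation: [180.0, 0.0, -65.1]
force: [0.7, -5.6, -5.0]
opening: 0.0437
gripper_force: 30.0
[-2.20616908  0.02468547 -0.09016491]
```

```bash
python3 -m inch '0 0 0.004 0 0 0;0 0 0.008 0 0 0;0 0 0.008 0 0 0;0 0 0.008 0 0 0'; python3 -m inch '0 0 0.003 0 0 0;0 0 0.003 0 0 0;0 0 0.003 0 0 0'
```

```text
clock: 14.2
tool_pos: [0.5787, -0.1911, 0.1235]
orientation: [180.0, -0.0, -65.1]
force: [-3.5, -4.2, 4.9]
opening: 0.0438
gripper_force: 30.0
clock: 14.45
tool_pos: [0.5788, -0.1912, 0.1235]
orientation: [-180.0, -0.1, -65.1]
force: [-5.7, -2.5, 12.2]
opening: 0.0441
gripper_force: 30.0
```

```bash
python3 -m inch '0 0 0.002 0 0 0;0 0 0.004 0 0 0;0 0 0.004 0 0 0;0 0 0.004 0 0 0;0 0 0.004 0 0 0;0 0 0.004 0 0 0';  python3 - <<'E'
from h import *
im=snapshot("side")[:,:,::-1];o=get_obs();print(o["tool_pos"],o["force"],o["moment"])
cv2.imwrite("pics/f.png",cv2.resize(im[160:270,280:400],(600,550),interpolation=cv2.INTER_CUBIC))
E
```

```text
clock: 14.95
tool_pos: [0.5788, -0.1912, 0.1234]
orientation: [-180.0, -0.1, -65.1]
force: [-8.5, -1.0, 19.9]
opening: 0.0436
gripper_force: 30.0
[ 0.5788009  -0.19120439  0.12340677] [-8.47433584 -0.94696344 19.56489666] [-0.3554903   3.51476405 -0.11644029]
```

View pics/f.png

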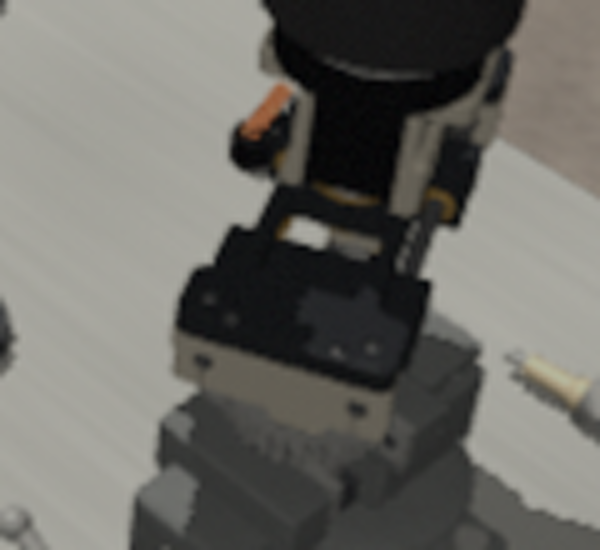

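The view shows the rotor seated in the gear, with the gripper pads just above the teeth (about (290,400)). TCP height stayed at 0.1235 as the force rose, so the shoulder is home and pressed with about 25 N.

```bash
python3 -c "
from plant import *
print(close_job())"
```

```text
the job is handed in; nothing more can be done
None
```

I handed in the job at about 15 s: the rotor is keyed into the drive gear with its shoulder home on the face, still gripped and pressed down with about 25 N, and the verdict was not returned.

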